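# Find and seat the rocking pill box cover

## Task

One of the seven covers on the weekly pill box is not clipped home, though it looks just like the others. Press gently near one end of the covers, one after another, until you find the one that rocks, then press down on the middle of that cover until it sits fully home and level, and move clear. Only press, never hard: do not pull up any cover, and leave the other things around the box where they are.

Things in the scene. Friction and masses are not known exactly. Their poses are not given: they have to be found in the camera images.
- pillbox: Lavender weekly pill box, fixed to the tiles: tray 74 x 320 x 8 mm with seven pods in a row along its own y, centres at -132, -88, -44, 0, 44, 88, 132 mm. Each pod is 58 (x) x 42 (y) mm, rim 34 to 36 mm above the tiles. Origin: centre of the tray's underside; x short side, y long side.
- cover_1: Cover of one pod; which pod each numbered cover is on varies. Pale lavender block, flat top 50 (own x) x 34 (own y) mm, a clip tab at each x end reaching 6 mm further. Its top is 38 to 44 mm above the tiles, 4 to 8 mm above its pod's rim; heights differ and do not tell which cover is loose. All start level. Origin: centre of the top face, z up.
- cover_2: Another cover, same size, look and axes as cover_1; origin at its top centre. How covers behave: a sound one stays level under a press, sinks 1 mm per 8 N, at most 2 mm, and springs back. The loose one rocks about its own y axis: 1 N at 15 to 20 mm from the middle towards an x end tips it 0.15 rad, that end sinking 2 to 3 mm, the other rising; let go, it swings level again.
- cover_3: Another cover, same size, look and axes as cover_1; origin at its top centre. Seating the loose cover: pressed near the middle with 6 to 12 N it goes down 4 to 4.5 mm against friction, meets its seat level and stays down. Pressed at one end only, just that end goes down.
- cover_4: Another cover, same size, look and axes as cover_1; origin at its top centre.
- cover_5: Another cover, same size, look and axes as cover_1; origin at its top centre.
- cover_6: Another cover, same size, look and axes as cover_1; origin at its top centre.
- cover_7: Another cover, same size, look and axes as cover_1; origin at its top centre.
- tweezers: Chrome tweezers, loose, 105 x 12 x 8 mm, lying in front of the pill box; origin under the middle. Leave alone.
- tube: Frosted plastic tube lying down, loose, 115 x 34 x 28 mm, behind the pill box; origin under the middle. Leave alone.
- thermometer_case: Blue silicone ear thermometer cover case, loose, 60 x 44 x 38 mm, off the box's +y end; origin under the middle. Leave alone.
- tin: Small round aluminium tin, loose, 54 mm across, 22 mm high, behind the pill box; origin under the middle. Leave alone.
- ointment_jar: Small amber glass jar, loose, 44 mm across, 45 mm high, off the box's -y end; origin under the middle. Leave alone.
- comb: Black plastic comb lying flat, loose, 30 x 130 x 5 mm, in front of the pill box; origin under the middle. Leave alone.
There are look-alikes about, which are no part of the job. What is shaped like the part that bears cover_6 but pink or turquoise is not meant. Leave any purple look-alike of the part that bears cover_3 alone.

How it is judged:
On the way, in this order (a step that is already met when the one before it is completed fails the run):
1. the loose cover rocks (tilts over 0.09 rad) under a press near its end, before it has been pressed home (((angle between cover_1's own z axis and vertical above 0.09 rad and distance of cover_1 from where it was at the start of the episode below 0.003 m) or (angle between cover_2's own z axis and vertical above 0.09 rad and distance of cover_2 from where it was at the start of the episode below 0.003 m) or (angle between cover_3's own z axis and vertical above 0.09 rad and distance of cover_3 from where it was at the start of the episode below 0.003 m) or (angle between cover_4's own z axis and vertical above 0.09 rad and distance of cover_4 from where it was at the start of the episode below 0.003 m) or (angle between cover_5's own z axis and vertical above 0.09 rad and distance of cover_5 from where it was at the start of the episode below 0.003 m) or (angle between cover_6's own z axis and vertical above 0.09 rad and distance of cover_6 from where it was at the start of the episode below 0.003 m) or (angle between cover_7's own z axis and vertical above 0.09 rad and distance of cover_7 from where it was at the start of the episode below 0.003 m))), for 0.1 s.
2. that cover is pressed home: over 3.2 mm down and level within 0.05 rad (((distance of cover_1 from where it was at the start of the episode between 0.0032 and 0.0055 m and angle between cover_1's own z axis and vertical below 0.05 rad) or (distance of cover_2 from where it was at the start of the episode between 0.0032 and 0.0055 m and angle between cover_2's own z axis and vertical below 0.05 rad) or (distance of cover_3 from where it was at the start of the episode between 0.0032 and 0.0055 m and angle between cover_3's own z axis and vertical below 0.05 rad) or (distance of cover_4 from where it was at the start of the episode between 0.0032 and 0.0055 m and angle between cover_4's own z axis and vertical below 0.05 rad) or (distance of cover_5 from where it was at the start of the episode between 0.0032 and 0.0055 m and angle between cover_5's own z axis and vertical below 0.05 rad) or (distance of cover_6 from where it was at the start of the episode between 0.0032 and 0.0055 m and angle between cover_6's own z axis and vertical below 0.05 rad) or (distance of cover_7 from where it was at the start of the episode between 0.0032 and 0.0055 m and angle between cover_7's own z axis and vertical below 0.05 rad))), for 0.2 s.
At the end, for the whole second after the job is handed in: The loose cover sits home: its top 3.2 to 5.5 mm from where it began and level within 0.05 rad; every bystander lies within 20 mm of where it began (((distance of cover_1 from where it was at the start of the episode between 0.0032 and 0.0055 m and angle between cover_1's own z axis and vertical below 0.05 rad) or (distance of cover_2 from where it was at the start of the episode between 0.0032 and 0.0055 m and angle between cover_2's own z axis and vertical below 0.05 rad) or (distance of cover_3 from where it was at the start of the episode between 0.0032 and 0.0055 m and angle between cover_3's own z axis and vertical below 0.05 rad) or (distance of cover_4 from where it was at the start of the episode between 0.0032 and 0.0055 m and angle between cover_4's own z axis and vertical below 0.05 rad) or (distance of cover_5 from where it was at the start of the episode between 0.0032 and 0.0055 m and angle between cover_5's own z axis and vertical below 0.05 rad) or (distance of cover_6 from where it was at the start of the episode between 0.0032 and 0.0055 m and angle between cover_6's own z axis and vertical below 0.05 rad) or (distance of cover_7 from where it was at the start of the episode between 0.0032 and 0.0055 m and angle between cover_7's own z axis and vertical below 0.05 rad)) and distance of each of tweezers, tube, thermometer_case, tin, ointment_jar, comb from where it was at the start of the episode below 0.02 m); the robot touches nothing.
It fails at once if a cover is pressed with more than 35 N (contact force between any of cover_1, cover_2, cover_3, cover_4, cover_5, cover_6, cover_7 and the arm above 35 N).
It fails at once if a cover is pulled up (over 6.5 mm from where it began) (distance of any of cover_1, cover_2, cover_3, cover_4, cover_5, cover_6, cover_7 from where it was at the start of the episode above 0.0065 m).
It fails at once if a bystander is lifted or moved more than 20 mm (distance of any of tweezers, tube, thermometer_case, tin, ointment_jar, comb from where it was at the start of the episode above 0.02 m).
It also fails if it takes over 58 s, if anything falls off the work surface, if the arm or the gripper's body presses on something with over 40 N, if the wrist force passes 120 N, or if a joint passes its speed limit or range.

## Robot

A 7-joint arm with a two-finger parallel gripper is mounted at the origin on the work surface. World frame = base frame: x ahead of the robot, y to its left, z up, the work surface at z = 0. Lengths are in m, angles in rad, forces in N, time in s.
With the tool pointing down it reaches from about 0.425 to 1.025 m from the base axis. Payload 9.4 kg.
Tool frame: the origin (TCP) lies midway between the tips of the shut fingers; the grasp point (between the pads) lies 19 mm behind it; z points along the fingers, x is the direction in which the jaws open and shut, and the axes are right-handed (so a half turn about z gives the same grasp; the last joint's range is limited). The gripper opens to 93 mm and grips with 3 to 60 N. Pads are 15 mm wide; open, the fingers measure 128 mm over their backs; the gripper's body (75 mm by 188 mm) begins 65 mm behind the grasp point.
Start: joints at [-1.404, 0.599, -0.003, 1.599, 0.002, 0.943, -0.08], TCP at [0.175, 0.704, 0.219] pointing down, gripper open.
Joint ranges: [-2.57, 2.57], [-0.35, 1.97], [-1.29, 1.29], [0.11, 2.56], [-1.05, 4.19], [0.11, 1.86], [-2.63, 2.63]. Speed limits (rad/s): [2.22, 2.22, 3.01, 3.01, 3.14, 3.14, 3.14].

## Interface

Orientations are given as a unit quaternion [w, x, y, z].
In Python, from cell import readout, read_camera, calibration, env gives the robot as it stands. The module is installed in compiled form; this text tells all that it offers.
- The arm moves only by the shell command python3 -m pendant 'ROWS'. ROWS is JSON, a list of rows, each a list of 7 numbers: the turn, a rotation vector about the tool's x, y, z in rad, then the shift along the tool's x, y, z in cm, then the finger opening in cm, from 0 to 9.3. In form: [[wx, wy, wz, dx, dy, dz, hand], ...]. A call has 1 to 10 rows; each row shifts and turns the commanded pose from where the row before left it, along the tool's axes as they then stand; what a row does not reach is not made up. A row lasts 1/10 s, in which the tool goes at most 50 mm and 8.59 degrees, less where a joint would pass 70% of its speed; a pose out of reach is approached as far as the arm can. A call is refused whole if a number of a shift passes 5 or a number of a turn 0.15, either way. A call with a gripper value outside its range is refused whole. The fingers move at their own pace and stop on an object; the grip force is fixed at half the most. Time passes only in rows, so rows that do not move let the fingers close. It gives the time, the measured TCP pose, the force and the opening at its end, in the units of the state.
- readout.sense(): the state, without advancing time (a new reading comes with each control period).
- read_camera(name): name is "scene" or "top" or "wrist"; returns (picture, depth): 420x560x3 uint8, red, green, blue; 420x560 float32, m along the optical axis (not along the pixel's ray), 0 where there is no reading.
- calibration(name): a dict with "K" (3x3 intrinsics, pixels), "k1" (the pictures are not rectified: a ray, as slopes to the right and down, at radius r is drawn at 1 + k1 r^2 times it, then the intrinsics apply), "world_to_cam" (4x4, takes a point from world to camera coordinates). Camera axes: x right, y down, z forward; pixel columns grow to the right and rows downward; lengths in m; the calibration is good to about 2 mm. A picture is of the moment at which its call begins: read the wrist's pose just before it. calibration takes no time and is no camera call; for the wrist camera it gives the pose at the moment of the call.
- env.close_job(): hands the job in, once; it reports no verdict.
The state is a dict: "t": time; "q": joint angles; "dq": joint speeds; "joint_torque": joint torques, N m; "ee_pos": TCP position; "ee_rot": TCP orientation; "wrist_force": force on the tool from outside, world axes, zero at the start; "wrist_torque": the same for the moment, N m; "finger_gap": finger opening in m.
Only numpy, scipy, OpenCV 4.12 (cv2) and the standard library are available. Lean on these libraries where they do the work, as an engineer would, in place of code of your own. Each camera call takes 0.05 s, during which the arm holds its last target.

## Working session

There is one attempt and no reset: what is moved stays moved. The work goes in short steps, Python scripts to look and compute and a shell command to move; the robot and the scene stay as the last step left them, time stands still between calls to the robot, and variables do not carry over. Pictures are saved under pics/ and viewed, and the job is handed in when it is done.

```bash
mkdir -p pics; cat > h.py <<'E'
import numpy as np, cv2
from cell import readout, read_camera, calibration, env
def ray(c,u,v):
    K=np.array(c['K']);k1=c['k1']
    d=np.array([(u-K[0,2])/K[0,0],(v-K[1,2])/K[1,1]]);s=d.copy()
    for _ in range(20): s=d/(1+k1*(s@s))
    T=np.array(c['world_to_cam']);R=T[:3,:3];o=-R.T@T[:3,3]
    return o,R.T@np.array([s[0],s[1],1.])
def onplane(c,u,v,z):
    o,d=ray(c,u,v); return o+d*(z-o[2])/d[2]
def bydepth(c,u,v,dep):
    o,d=ray(c,u,v); return o+d*dep
def proj(c,p):
    T=np.array(c['world_to_cam']);K=np.array(c['K']);q=T[:3,:3]@np.array(p)+T[:3,3]
    s=q[:2]/q[2];s=s*(1+c['k1']*(s@s));return s[0]*K[0,0]+K[0,2],s[1]*K[1,1]+K[1,2]
E
python3 - <<'E'
from h import *
for n in ('scene','top'):
    p,d=read_camera(n);cv2.imwrite(f'pics/{n}0.png',p[:,:,::-1]);np.savez(f'{n}0.npz',p=p,d=d)
    c=calibration(n);print(n,np.round(c['K'],1).tolist(),c['k1'],np.round(c['world_to_cam'],3).tolist())
print(readout.sense())
E
```

```text
scene [[514.6, 0.0, 271.9], [0.0, 514.6, 212.0], [0.0, 0.0, 1.0]] -0.06458107230966431 [[0.755, 0.655, -0.014, -0.468], [0.505, -0.595, -0.626, -0.239], [-0.418, 0.465, -0.78, 1.118], [0.0, 0.0, 0.0, 1.0]]
top [[432.5, 0.0, 270.4], [0.0, 432.5, 204.3], [0.0, 0.0, 1.0]] 0.03356661671139201 [[0.014, -1.0, -0.014, 0.033], [-0.987, -0.011, -0.161, 0.582], [0.161, 0.016, -0.987, 0.71], [0.0, 0.0, 0.0, 1.0]]
{'t': 0.1, 'q': array([-1.40367633,  0.60007653, -0.00251942,  1.60004382,  0.00180227,
        0.94292193, -0.07979864]), 'dq': array([ 0.00024211, -0.00255766,  0.00068679, -0.00106934, -0.00119207,
        0.00185196, -0.00090958]), 'joint_torque': array([ 3.83617225e-03, -7.66548228e+01,  1.50197849e+00, -2.52935171e+01,
       -5.22635586e-02,  1.35216845e-02,  6.28470161e-05]), 'ee_pos': array([0.17494575, 0.70311847, 0.21782616]), 'ee_rot': array([ 5.02367585e-04,  7.87835817e-01,  6.15884893e-01, -5.21223721e-04]), 'wrist_force': array([-0.09904522,  0.09800339, -0.56157303]), 'wrist_torque': array([ 0.00346795,  0.03186122, -0.07445464]), 'finger_gap': 0.09338167349853518}
```

View pics/scene0.png

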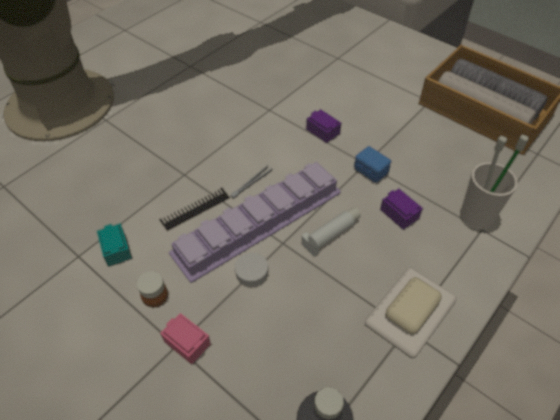

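View pics/top0.png

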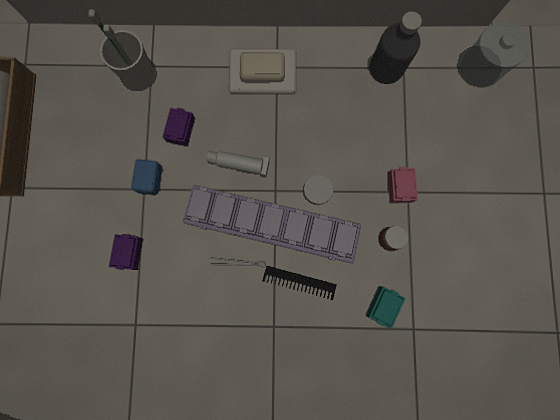

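The lavender box lies at about (272,224) in the top view and (257,218) in the scene view. Four look-alikes surround it: purple at (179,126) and (125,252), pink at (403,185), turquoise at (386,307). Only the lavender row of seven fits the description. I'll enlarge it and measure.

```bash
python3 - <<'E'
from h import *
z=np.load('top0.npz');p=z['p'];d=z['d'];c=calibration('top')
crop=p[175:275,170:375][:,:,::-1]
big=cv2.resize(np.clip(crop.astype(float)*2,0,255).astype(np.uint8),None,fx=3.9,fy=3.9,interpolation=cv2.INTER_CUBIC)
cv2.imwrite('pics/crop.png',big)
hsv=cv2.cvtColor(p,cv2.COLOR_RGB2HSV)
m=((hsv[...,0]>118)&(hsv[...,0]<160)&(hsv[...,1]>25)&(hsv[...,2]>45)).astype(np.uint8)
m[:180]=0;m[270:]=0;m[:,:180]=0;m[:,365:]=0
n,l,s,ce=cv2.connectedComponentsWithStats(m);print(s[1:][s[1:,4]>30],ce[1:][s[1:,4]>30])
ys,xs=np.nonzero(m)
P=np.array([bydepth(c,u,v,d[v,u]) for u,v in zip(xs,ys)])
print(np.percentile(P[:,2],[1,10,25,50,75,90,99]))
T=P[(P[:,2]>.036)&(P[:,2]<.05)]
r=cv2.minAreaRect(T[:,:2].astype(np.float32));print('tops',r)
r=cv2.minAreaRect(P[:,:2].astype(np.float32));print('all',r, cv2.boxPoints(r))
E
```

```text
[[ 189  185   11   13   36]
 [ 183  188  178   75 2081]] [[193.86111111 189.16666667]
 [274.20903412 227.80490149]]
[0.0055371  0.00725313 0.00857629 0.02623207 0.03523066 0.03652359
 0.04046907]
tops ((0.5533368587493896, 0.0393444299697876), (0.3044523596763611, 0.06162577494978905), 77.40511322021484)
all ((0.5280552506446838, 0.04489578306674957), (0.31781065464019775, 0.1255532205104828), 77.24410247802734) [[ 0.43174204 -0.09622677]
 [ 0.55419654 -0.12394865]
 [ 0.6243684   0.18601833]
 [ 0.50191396  0.21374021]]
```

View pics/crop.png

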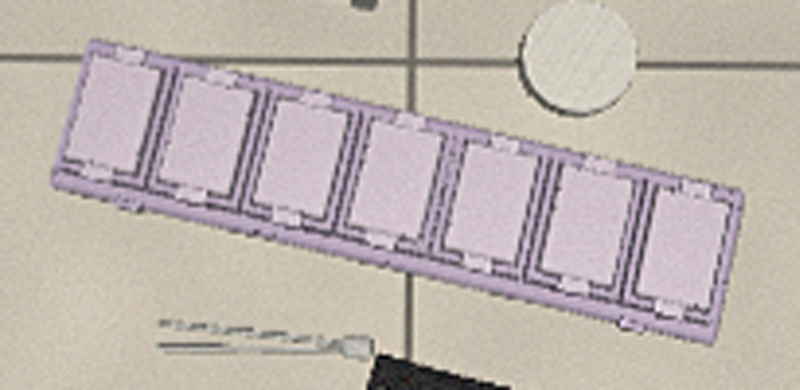

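The crop shows seven pale covers, at about (115,110) to (682,250) in crop pixels, with tabs at the ends. The tweezers and comb are below, the tin above right. Next I measure each cover.

```bash
python3 - <<'E'
from h import *
z=np.load('top0.npz');p=z['p'];d=z['d'];c=calibration('top')
cs=[(115,110),(207,135),(302,158),(395,181),(490,203),(585,228),(682,250)]
C=[]
for x,y in cs:
    u=170+x/3.9;v=175+y/3.9
    ui,vi=int(round(u)),int(round(v))
    dep=np.median(d[vi-6:vi+7,ui-5:ui+6]); pt=bydepth(c,u,v,dep)
    q=onplane(c,u,v,.041);C.append(q);print(np.round(pt,4),np.round(q,4),p[vi,ui])
C=np.array(C);m=C.mean(0);_,_,V=np.linalg.svd(C-m);a=V[0][:2];print('centre',m,'axis',a,'ang',np.degrees(np.arctan2(a[1],a[0])),'proj mm',np.round((C-m)@V[0]*1000,1),np.round((C-m)[:,:2]@np.array([-a[1],a[0]])*1000,1))
# scene check
s=calibration('scene');
im=np.load('scene0.npz')['p'][:,:,::-1].copy();im=np.clip(im*1.8,0,255).astype(np.uint8)
for q in C:
    u,v=proj(s,q);cv2.circle(im,(int(u),int(v)),2,(0,0,255),-1)
cv2.imwrite('pics/sc.png',cv2.resize(im[150:290,150:360],None,fx=3.8,fy=3.8))
E
```

```text
[0.5832 0.1662 0.0406] [0.5831 0.1661 0.041 ] [102  94 100]
[0.572  0.1239 0.0419] [0.5721 0.124  0.041 ] [103  96 101]
[0.5622 0.0808 0.0407] [0.5621 0.0808 0.041 ] [102  92 100]
[0.552  0.0387 0.043 ] [0.5522 0.0387 0.041 ] [105  98 103]
[ 0.5427 -0.004   0.042 ] [ 0.5428 -0.004   0.041 ] [106 101 103]
[ 0.5319 -0.0462  0.0431] [ 0.5321 -0.0464  0.041 ] [104  96 101]
[ 0.523  -0.0897  0.0396] [ 0.5228 -0.0894  0.041 ] [105  97 103]
centre [0.55247761 0.0385368  0.041     ] axis [-0.22884155 -0.97346368] ang -103.22887878324119 proj mm [-1.312e+02 -8.770e+01 -4.340e+01 -1.000e-01  4.360e+01  8.740e+01
  1.314e+02] [ 0.6 -0.4 -0.3 -0.3  0.3 -0.4  0.4]
```

View pics/sc.png

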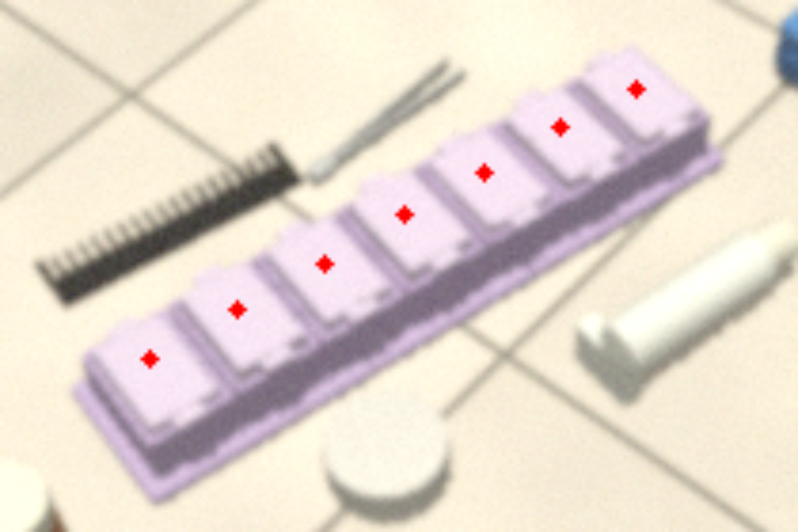

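Centres fit a 44 mm pitch to within 0.6 mm, the direction is right, and heights come out at 40 to 43 mm, inside 38 to 44. The tool's x axis already lies nearly along the box's y. I'll shut the fingers and go above the far end of the +y cover (A).

```bash
cat >> h.py <<'E'
from scipy.spatial.transform import Rotation as Ro
M=np.array([.5525,.0385]);AX=np.array([-.2288,-.9735]);EX=np.array([.9735,-.2288])
def target(k,off,z): # k=0..6 A..G
    q=M+AX*.044*(k-3)+EX*off; return np.array([q[0],q[1],z])
def state():
    s=readout.sense();w=s['ee_rot'];return s,Ro.from_quat([w[1],w[2],w[3],w[0]])
def go(t):
    s,R=state();print('t',round(s['t'],2),'pos',np.round(s['ee_pos'],4),'F',np.round(s['wrist_force'],2),'gap',round(s['finger_gap'],4))
    print('tool shift cm',np.round(R.inv().apply(t-s['ee_pos'])*100,2))
    X=R.as_matrix();print('toolx',np.round(X[:,0],3),'z',np.round(X[:,2],4),'yaw fix about tool z',round(-np.cross(X[:2,0],-AX).item(),4))
E
python3 - <<'E'
from h import *
print(target(0,.018,.1));go(target(0,.018,.1))
E
```

```text
[0.6002246 0.1628836 0.1      ]
t 0.1 pos [0.1749 0.7031 0.2178] F [-0.1   0.1  -0.56] gap 0.0934
tool shift cm [-42.14  54.31  11.85]
toolx [ 0.241  0.97  -0.001] z [-2.0e-04 -1.4e-03 -1.0e+00] yaw fix about tool z -0.0129
```

```bash
python3 -m pendant '[[0,0,-0.013,-3,3.8,0,0],[0,0,0,-3,3.8,0,0],[0,0,0,-3,3.8,0,0],[0,0,0,-3,3.8,0,0],[0,0,0,-3,3.8,0,0],[0,0,0,-3,3.8,0,0],[0,0,0,-3,3.8,0,0],[0,0,0,-3,3.8,0,0],[0,0,0,-3,3.8,0,0],[0,0,0,-3,3.8,0,0]]'; python3 -c "
from h import *
go(target(0,.018,.1))"
```

```text
t: 1.1
ee_pos: [0.4767, 0.3224, 0.2185]
ee_rot: [0.0, 0.784, 0.621, -0.0]
wrist_force: [0.3, 0.5, 1.1]
finger_gap: 0.0176
t 1.1 pos [0.4767 0.3224 0.2185] F [0.3  0.51 1.06] gap 0.0176
tool shift cm [-12.71  15.68  11.85]
toolx [ 0.229  0.974 -0.   ] z [-2.e-04 -2.e-04 -1.e+00] yaw fix about tool z 0.0002
```

```bash
python3 -m pendant '[[0,0,0,-2.6,3.2,2,0],[0,0,0,-2.6,3.2,2,0],[0,0,0,-2.6,3.2,2,0],[0,0,0,-2.2,2.8,2,0],[0,0,0,-1.4,1.8,2,0],[0,0,0,0,0,1,0],[0,0,0,0,0,0,0],[0,0,0,0,0,0,0]]'; python3 - <<'E'
from h import *
go(target(0,.018,.055))
p,d=read_camera('wrist');cv2.imwrite('pics/w1.png',np.clip(p[:,:,::-1]*1.8,0,255).astype(np.uint8))
E
```

```text
t: 1.9
ee_pos: [0.5872, 0.1821, 0.1088]
ee_rot: [-0.0, 0.783, 0.622, -0.0]
wrist_force: [-0.2, 0.4, 0.1]
finger_gap: 0.0007
t 1.9 pos [0.5872 0.1821 0.1088] F [-0.25  0.38  0.13] gap 0.0007
tool shift cm [-1.58  1.71  5.38]
toolx [0.227 0.974 0.   ] z [-6.e-04  5.e-04 -1.e+00] yaw fix about tool z 0.0017
```

View pics/w1.png

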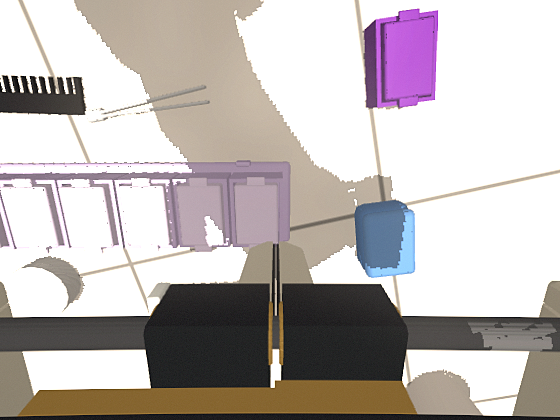

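The wrist view shows the box from its robot side, with the finger tip at about (277,245) by the last cover at (262,210), the blue case at (385,240) and a purple decoy at (405,60). Now I go over cover A's far end.

```bash
python3 -m pendant '[[0,0,0,-0.8,0.9,2,0],[0,0,0,-0.8,0.8,2,0],[0,0,0,0,0,1.4,0],[0,0,0,0,0,0,0],[0,0,0,0,0,0,0],[0,0,0,0,0,0,0]]'; python3 - <<'E'
from h import *
go(target(0,.018,.043))
p,d=read_camera('wrist');cv2.imwrite('pics/w2.png',p[:,:,::-1])
E
```

```text
t: 2.55
ee_pos: [0.601, 0.1624, 0.0556]
ee_rot: [0.0, 0.783, 0.621, 0.001]
wrist_force: [1.0, 0.3, -0.5]
finger_gap: 0.0004
t 2.55 pos [0.601  0.1624 0.0556] F [ 1.01  0.31 -0.51] gap 0.0004
tool shift cm [ 0.03 -0.09  1.26]
toolx [0.228 0.974 0.001] z [ 1.1e-03  7.0e-04 -1.0e+00] yaw fix about tool z 0.0011
```

View pics/w2.png

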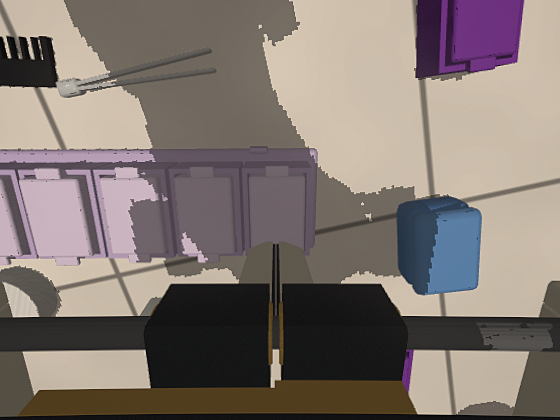

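The tip (277,245) stands over the far end of cover A (275,205). Now I step down gently.

```bash
f(){ grep -E "ee_pos|force"|tr '\n' ' ';echo; }; python3 -m pendant '[[0,0,0,0,0,0.6,0],[0,0,0,0,0,0.5,0],[0,0,0,0,0,0,0],[0,0,0,0,0,0,0],[0,0,0,0,0,0,0]]'|f
python3 -m pendant '[[0,0,0,0,0,0.1,0],[0,0,0,0,0,0,0],[0,0,0,0,0,0,0]]'|f
python3 -m pendant '[[0,0,0,0,0,0.1,0],[0,0,0,0,0,0,0],[0,0,0,0,0,0,0]]'|f
python3 -m pendant '[[0,0,0,0,0,0.05,0],[0,0,0,0,0,0,0],[0,0,0,0,0,0,0]]'|f
python3 -m pendant '[[0,0,0,0,0,0.05,0],[0,0,0,0,0,0,0],[0,0,0,0,0,0,0]]'|f
```

```text
ee_pos: [0.6009, 0.1612, 0.0436] wrist_force: [0.2, -0.3, 0.8] 
ee_pos: [0.6009, 0.1613, 0.0427] wrist_force: [1.2, -0.3, -0.6] 
ee_pos: [0.6009, 0.1613, 0.0416] wrist_force: [1.1, 0.0, 0.2] 
ee_pos: [0.6009, 0.1613, 0.0411] wrist_force: [-0.7, -0.4, 0.7] 
ee_pos: [0.6009, 0.1613, 0.0406] wrist_force: [-0.6, -0.2, 0.2]
```

```bash
f(){ grep -E "ee_pos|force"|tr '\n' ' ';echo; }; 
python3 -m pendant '[[0,0,0,0,0,0.05,0],[0,0,0,0,0,0,0],[0,0,0,0,0,0,0]]'|f
python3 -m pendant '[[0,0,0,0,0,0.05,0],[0,0,0,0,0,0,0],[0,0,0,0,0,0,0]]'|f
python3 -m pendant '[[0,0,0,0,0,0.05,0],[0,0,0,0,0,0,0],[0,0,0,0,0,0,0]]'|f
python3 - <<'E'
from h import *
p,d=read_camera('wrist');cv2.imwrite('pics/w3.png',p[:,:,::-1]);go(target(0,.018,.043))
E
```

```text
ee_pos: [0.6009, 0.1613, 0.0402] wrist_force: [0.0, -0.1, 0.3] 
ee_pos: [0.6009, 0.1613, 0.0398] wrist_force: [-0.5, 0.1, 3.5] 
ee_pos: [0.6009, 0.1613, 0.0394] wrist_force: [-1.5, 0.5, 6.1] 
t 5.25 pos [0.601  0.1613 0.0394] F [-0.69  0.55  5.69] gap 0.0006
tool shift cm [ 0.14 -0.11 -0.36]
toolx [0.229 0.973 0.   ] z [ 3.e-04  1.e-04 -1.e+00] yaw fix about tool z 0.0
```

View pics/w3.png

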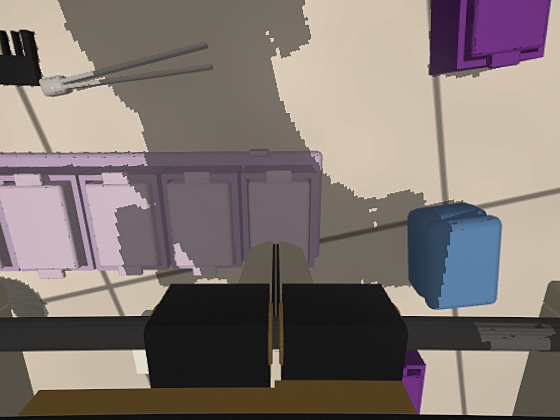

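Cover A is stiff, about 8 N/mm from 40.1 mm, so it is sound. Next, B.

```bash
f(){ grep -E "ee_pos|force"|tr '\n' ' ';echo; }; python3 -m pendant '[[0,0,0,0,0,-1,0],[0,0,0,-2.2,-0.1,0,0],[0,0,0,-2.1,0,0,0],[0,0,0,0,0,0,0],[0,0,0,0,0,0.6,0],[0,0,0,0,0,0,0],[0,0,0,0,0,0,0]]'|f
python3 -c "
from h import *
go(target(1,.018,.0421))"
```

```text
ee_pos: [0.5901, 0.1208, 0.0428] wrist_force: [-0.4, 0.1, 0.3] 
t 5.95 pos [0.5901 0.1208 0.0428] F [-0.43  0.08  0.26] gap 0.0004
tool shift cm [-0.07  0.02  0.07]
toolx [0.227 0.974 0.   ] z [-3.e-04  4.e-04 -1.e+00] yaw fix about tool z 0.0013
```

```bash
f(){ grep -E "ee_pos|force"|tr '\n' ' ';echo; }; 
for i in 1 2 3; do python3 -m pendant '[[0,0,0,0,0,0.05,0],[0,0,0,0,0,0,0],[0,0,0,0,0,0,0]]'|f; done
python3 -m pendant '[[0,0,0,0,0,0.05,0],[0,0,0,0,0,0,0],[0,0,0,0,0,0,0]]'|f
python3 -m pendant '[[0,0,0,0,0,0.04,0],[0,0,0,0,0,0,0],[0,0,0,0,0,0,0]]'|f
```

```text
ee_pos: [0.5901, 0.1199, 0.0426] wrist_force: [0.4, 0.0, 0.1] 
ee_pos: [0.5901, 0.1196, 0.0421] wrist_force: [0.1, 0.3, -0.6] 
ee_pos: [0.5901, 0.1197, 0.0416] wrist_force: [-0.4, -0.2, 0.9] 
ee_pos: [0.5901, 0.1196, 0.0412] wrist_force: [-0.3, 0.0, 1.2] 
ee_pos: [0.5901, 0.1197, 0.0409] wrist_force: [-0.3, -0.1, 4.1]
```

B is stiff too, so it is sound. Next, C (contact expected near 40.2 mm).

```bash
f(){ grep -E "ee_pos|force"|tr '\n' ' ';echo; }; python3 -m pendant '[[0,0,0,0,0,-1,0],[0,0,0,-2.2,0,0,0],[0,0,0,-2.2,0,0,0],[0,0,0,0,0,0,0],[0,0,0,0,0,0.8,0],[0,0,0,0,0,0.1,0],[0,0,0,0,0,0,0],[0,0,0,0,0,0,0]]'|f
for i in 1 2 3; do python3 -m pendant '[[0,0,0,0,0,0.05,0],[0,0,0,0,0,0,0],[0,0,0,0,0,0,0]]'|f; done
python3 -c "
from h import *
go(target(2,.018,.0402))"
```

```text
ee_pos: [0.58, 0.0777, 0.0415] wrist_force: [0.7, 0.1, 0.5] 
ee_pos: [0.58, 0.0769, 0.0413] wrist_force: [-0.0, -0.8, -0.1] 
ee_pos: [0.58, 0.0768, 0.0408] wrist_force: [1.1, -0.3, -0.2] 
ee_pos: [0.5801, 0.0768, 0.0404] wrist_force: [-0.1, -0.6, 1.9] 
t 9.15 pos [0.5801 0.0768 0.0404] F [-0.13 -0.63  1.93] gap 0.0007
tool shift cm [ 0.04 -0.01  0.02]
toolx [0.229 0.973 0.   ] z [ 2.e-04  0.e+00 -1.e+00] yaw fix about tool z 0.0
```

```bash
f(){ grep -E "ee_pos|force"|tr '\n' ' ';echo; }; 
for i in 1 2; do python3 -m pendant '[[0,0,0,0,0,0.04,0],[0,0,0,0,0,0,0],[0,0,0,0,0,0,0]]'|f; done
```

```text
ee_pos: [0.5801, 0.0768, 0.04] wrist_force: [-1.6, -0.6, 4.5] 
ee_pos: [0.5801, 0.0768, 0.0397] wrist_force: [-1.1, -0.2, 7.2]
```

C is sound. Next, D (contact expected near 42.5 mm).

```bash
f(){ grep -E "ee_pos|force"|tr '\n' ' ';echo; }; python3 -m pendant '[[0,0,0,0,0,-1,0],[0,0,0,-2.2,0,0,0],[0,0,0,-2.2,0,0,0],[0,0,0,0,0,0,0],[0,0,0,0,0,0.55,0],[0,0,0,0,0,0,0],[0,0,0,0,0,0,0]]'|f
for i in 1 2 3; do python3 -m pendant '[[0,0,0,0,0,0.05,0],[0,0,0,0,0,0,0],[0,0,0,0,0,0,0]]'|f; done
python3 -c "
from h import *
go(target(3,.018,.0425))"
```

```text
ee_pos: [0.57, 0.0351, 0.0437] wrist_force: [-0.2, -0.3, 0.2] 
ee_pos: [0.57, 0.0343, 0.0434] wrist_force: [0.4, -0.2, 0.6] 
ee_pos: [0.57, 0.034, 0.043] wrist_force: [0.3, -0.1, 1.0] 
ee_pos: [0.5701, 0.034, 0.0425] wrist_force: [1.5, 0.2, -0.2] 
t 11.35 pos [0.5701 0.034  0.0425] F [ 1.45  0.18 -0.23] gap 0.0004
tool shift cm [ 0.04 -0.02  0.  ]
toolx [0.229 0.973 0.   ] z [ 4.e-04  0.e+00 -1.e+00] yaw fix about tool z -0.0
```

```bash
f(){ grep -E "ee_pos|force"|tr '\n' ' ';echo; }; 
for i in 1 2 3; do python3 -m pendant '[[0,0,0,0,0,0.04,0],[0,0,0,0,0,0,0],[0,0,0,0,0,0,0]]'|f; done
```

```text
ee_pos: [0.5702, 0.034, 0.0421] wrist_force: [1.9, -0.2, 1.7] 
ee_pos: [0.5703, 0.0339, 0.0418] wrist_force: [2.3, -0.1, 2.0] 
ee_pos: [0.5703, 0.0339, 0.0414] wrist_force: [2.6, -0.5, 4.7]
```

The side force is growing here and the slope is softer than before, so I take a look.

```bash
python3 - <<'E'
from h import *
p,d=read_camera('wrist');cv2.imwrite('pics/w4.png',p[:,:,::-1]);go(target(3,.018,.0425))
c=calibration('wrist')
# heights along near part of each cover, at off -.018,-.008,0
for k in range(1,7):
    r=[]
    for off in (-.020,-.012,-.004,.0):
        u,v=proj(c,target(k,off,.042)); u,v=int(round(u)),int(round(v))
        if 3<u<556 and 3<v<416:
            dep=np.median(d[v-2:v+3,u-3:u+4]); r.append(round(bydepth(c,u,v,dep)[2]*1000,2))
        else:r.append(None)
    print(k,r)
E
```

```text
t 12.3 pos [0.5703 0.034  0.0414] F [ 3.82 -1.21  3.99] gap 0.0003
tool shift cm [ 0.03 -0.04 -0.11]
toolx [0.229 0.973 0.   ] z [ 8.e-04  0.e+00 -1.e+00] yaw fix about tool z -0.0
1 [np.float64(40.84), np.float64(40.85), np.float64(40.83), np.float64(40.68)]
2 [np.float64(39.89), np.float64(40.03), np.float64(40.1), np.float64(39.78)]
3 [np.float64(45.52), np.float64(44.84), np.float64(43.52), np.float64(42.72)]
4 [np.float64(41.25), np.float64(41.31), np.float64(41.04), np.float64(41.35)]
5 [np.float64(42.63), np.float64(42.82), np.float64(42.74), np.float64(42.87)]
6 [np.float64(39.17), np.float64(39.27), np.float64(39.26), np.float64(38.96)]
```

View pics/w4.png

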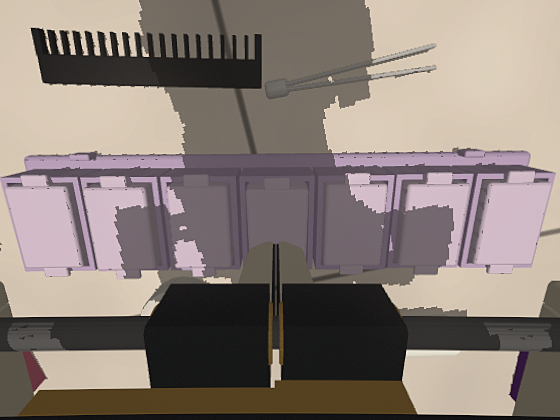

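Cover D rocks. It is the middle one at (277,210) in the wrist view. Its depth runs from 45.5 mm at the near end to 42.7 mm at the centre, a tilt of about 0.14 rad, while all the others stay level. It has been held well over 0.1 s with its centre in place. I'll lift off, go over its middle and check that it swings level.

```bash
python3 -m pendant '[[0,0,0,0,0,-1,0],[0,0,0,0,0,-1,0],[0,0,0,0,-1.8,0,0],[0,0,0,0,0,0,0],[0,0,0,0,0,0,0],[0,0,0,0,0,0,0],[0,0,0,0,0,0,0]]'; python3 - <<'E'
from h import *
p,d=read_camera('wrist');cv2.imwrite('pics/w5.png',p[:,:,::-1]);go(target(3,.0,.0425))
c=calibration('wrist')
for k in range(1,7):
    r=[]
    for off in (-.020,-.015,-.010):
        u,v=proj(c,target(k,off,.042)); u,v=int(round(u)),int(round(v))
        if 3<u<556 and 3<v<416:
            dep=np.median(d[v-2:v+3,u-3:u+4]); r.append(float(round(bydepth(c,u,v,dep)[2]*1000,2)))
    print(k,r)
E
```

```text
t: 13.0
ee_pos: [0.5529, 0.038, 0.0612]
ee_rot: [0.0, 0.784, 0.621, 0.0]
wrist_force: [-0.3, 0.5, -0.0]
finger_gap: 0.0005
t 13.05 pos [0.5528 0.038  0.0612] F [ 0.76 -0.45  0.19] gap 0.0009
tool shift cm [ 0.04 -0.04  1.87]
toolx [ 0.229  0.973 -0.   ] z [ 1.e-04 -0.e+00 -1.e+00] yaw fix about tool z -0.0001
1 [40.87, 40.6, 40.67]
2 [40.01, 39.71, 39.99]
3 [42.29, 42.32, 42.42]
4 [41.11, 41.01, 41.16]
5 [42.84, 42.8, 42.86]
6 [39.01, 39.07, 38.95]
```

View pics/w5.png

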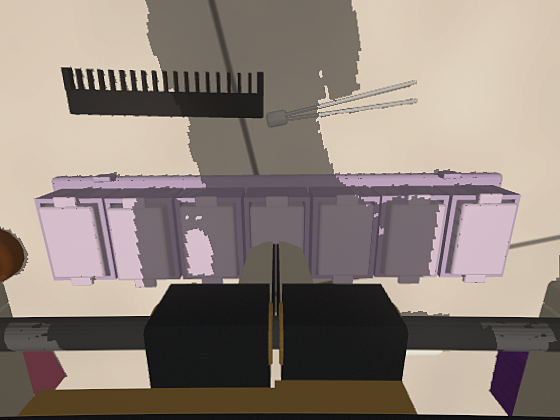

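D swung level again at 42.3 mm (277,225), and the tip is over its middle within 0.5 mm. Next is the middle press, down to near contact and then in small steps.

```bash
f(){ grep -E "ee_pos|force"|tr '\n' ' ';echo; }; python3 -m pendant '[[0,0,0,0,0,0.9,0],[0,0,0,0,-0.04,0.8,0],[0,0,0,0,0,0,0],[0,0,0,0,0,0,0]]'|f
for i in 1 2 3 4; do python3 -m pendant '[[0,0,0,0,0,0.05,0],[0,0,0,0,0,0,0],[0,0,0,0,0,0,0]]'|f; done
```

```text
ee_pos: [0.5516, 0.0381, 0.0436] wrist_force: [-1.3, -0.2, -0.4] 
ee_pos: [0.5521, 0.0382, 0.0439] wrist_force: [0.0, -0.6, 0.1] 
ee_pos: [0.552, 0.0382, 0.0433] wrist_force: [0.4, 0.2, 0.3] 
ee_pos: [0.552, 0.0382, 0.0427] wrist_force: [0.9, 0.6, 0.5] 
ee_pos: [0.5521, 0.0382, 0.0423] wrist_force: [-0.4, 0.2, 1.9]
```

```bash
f(){ grep -E "ee_pos|force"|tr '\n' ' ';echo; }; 
for i in 1 2 3 4 5 6; do python3 -m pendant '[[0,0,0,0,0,0.05,0],[0,0,0,0,0,0,0]]'|f; done
```

```text
ee_pos: [0.552, 0.0382, 0.0419] wrist_force: [-0.6, -0.2, 4.7] 
ee_pos: [0.5521, 0.0382, 0.0413] wrist_force: [-2.2, 0.4, 5.4] 
ee_pos: [0.5521, 0.0382, 0.0407] wrist_force: [-0.7, -0.1, 4.2] 
ee_pos: [0.5521, 0.0382, 0.0402] wrist_force: [-1.4, -0.5, 4.2] 
ee_pos: [0.552, 0.0382, 0.0397] wrist_force: [-0.0, -0.9, 3.4] 
ee_pos: [0.5521, 0.0382, 0.0392] wrist_force: [-0.1, -0.1, 3.5]
```

It is sliding down steadily at about 4 N. I keep on to the seat, expected near 38 mm.

```bash
f(){ grep -E "ee_pos|force"|tr '\n' ' ';echo; }; 
for i in 1 2 3 ; do python3 -m pendant '[[0,0,0,0,0,0.04,0],[0,0,0,0,0,0,0]]'|f; done
```

```text
ee_pos: [0.5521, 0.0382, 0.0388] wrist_force: [-0.2, 0.1, 4.2] 
ee_pos: [0.5521, 0.0382, 0.0386] wrist_force: [-1.3, -0.2, 6.7] 
ee_pos: [0.5521, 0.0382, 0.0385] wrist_force: [-2.2, -0.0, 10.5]
```

```bash
f(){ grep -E "ee_pos|force"|tr '\n' ' ';echo; }; 
python3 -m pendant '[[0,0,0,0,0,0.04,0],[0,0,0,0,0,0,0]]'|f;python3 -m pendant '[[0,0,0,0,0,0.02,0],[0,0,0,0,0,0,0],[0,0,0,0,0,0,0]]'|f
python3 - <<'E'
from h import *
p,d=read_camera('wrist');c=calibration('wrist')
for k in range(1,7):
    r=[]
    for off in (-.020,-.015,-.010):
        u,v=proj(c,target(k,off,.040)); u,v=int(round(u)),int(round(v))
        if 3<u<556 and 3<v<416:
            dep=np.median(d[v-2:v+3,u-3:u+4]); r.append(float(round(bydepth(c,u,v,dep)[2]*1000,2)))
    print(k,r)
E
```

```text
ee_pos: [0.5521, 0.0382, 0.0384] wrist_force: [-2.7, -0.3, 15.1] 
ee_pos: [0.5521, 0.0382, 0.0384] wrist_force: [-2.7, -0.1, 18.0] 
1 [40.92, 40.89, 40.65]
2 [40.08, 40.06, 40.26]
3 [38.02, 38.02, 38.11]
4 [41.12, 41.28, 41.29]
5 [42.49, 42.94, 42.76]
6 [39.0, 39.38, 39.27]
```

D is on its seat: level, and 42.3 → 38.05 mm, so about 4.25 mm down. I move clear and recheck.

```bash
python3 -m pendant '[[0,0,0,0,0,-0.5,0],[0,0,0,0,0,-1.5,0],[0,0,0,0,0,-3,0],[0,0,0,0,0,-4,0],[0,0,0,0,-2,-3,0],[0,0,0,0,-3,0,0],[0,0,0,0,-3,0,0],[0,0,0,0,0,0,0],[0,0,0,0,0,0,0],[0,0,0,0,0,0,0]]'; python3 - <<'E'
from h import *
p,d=read_camera('scene');cv2.imwrite('pics/s9.png',np.clip(p[:,:,::-1]*1.8,0,255).astype(np.uint8))
c=calibration('scene');d0=np.load('scene0.npz')['d']
for k in range(7):
    r=[]
    for off in (-.018,0,.018):
        u,v=proj(c,target(k,off,.041)); u,v=int(round(u)),int(round(v))
        r.append([float(round(bydepth(c,u,v,np.median(D[v-2:v+3,u-2:u+3]))[2]*1000,1)) for D in (d0,d)])
    print(k,r)
go(target(3,0,.1))
E
```

```text
t: 18.0
ee_pos: [0.4752, 0.0564, 0.1574]
ee_rot: [0.0, 0.784, 0.621, 0.0]
wrist_force: [-1.0, 0.6, -0.1]
finger_gap: 0.0006
0 [[40.4, 40.1], [39.6, 40.5], [40.0, 40.2]]
1 [[40.8, 41.3], [41.3, 41.7], [42.2, 41.3]]
2 [[41.0, 41.3], [41.6, 41.1], [41.4, 41.3]]
3 [[43.9, 39.9], [43.7, 39.1], [44.1, 39.8]]
4 [[42.9, 43.8], [43.2, 43.0], [42.1, 42.1]]
5 [[43.4, 43.9], [44.6, 44.4], [44.3, 44.4]]
6 [[40.4, 40.5], [40.0, 40.8], [39.9, 40.6]]
t 18.05 pos [0.4752 0.0564 0.1573] F [ 0.65  0.54 -0.59] gap 0.0005
tool shift cm [0.03 7.93 5.73]
toolx [0.229 0.973 0.   ] z [ 6.e-04  0.e+00 -1.e+00] yaw fix about tool z -0.0004
```

View pics/s9.png

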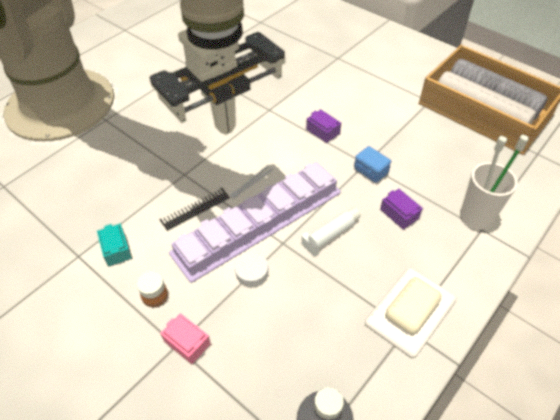

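The scene view shows the middle cover (257,207) down about 4.3 mm at both ends and the middle, and level. The other covers are unchanged. The bystanders are where they were (comb 195,208; tin 251,270; tube 330,230; jar 152,288; blue case 372,163), and the arm is clear. I hand in.

```bash
python3 -c "
from cell import env
print(env.close_job())"
```

```text
the job is handed in; nothing more can be done
None
```

The loose cover was the middle one of the seven. It is now pressed home and level, the arm is clear, and I handed the job in at about 18 s of the 58 s allowed.

- **Finding it:** I pressed the far end of four covers in turn, starting from the +y end. The first three were stiff and stayed sound. The fourth, the middle one, rocked by about 0.14 rad in the wrist depth picture and swung level again when I let go. I did not need to press the last three.
- **Seating it:** I pressed its middle. It slid down at about 4 N, lower than the 6 to 12 N given, and then met its seat. I pressed up to about 18 N at the seat, well under the 35 N limit.
- **Last checks:**
  - The scene camera shows the cover 4.0 to 4.6 mm down at both ends and the middle, and the wrist camera about 4.25 mm.
  - It is level to within camera noise of about 1 mm.
  - The fingertip travelled only about 3.9 to 4 mm, a little less than the cameras show, but still within 3.2 to 5.5 mm.
  - The other covers are unchanged. The bystanders look unmoved by eye in the picture; I did not measure them. Part of the tweezers was in the arm's shadow.

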